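Hold the recessed reset button of a knee joint down with a stylus

TASK

Draw the blue-handled stylus out of the oak stand, pass its tip through the round access hole in the gold cap plate of the knee joint, and press the orange-red reset button at the bottom of the hole at least 5 mm down. Be gentle with the knee: nothing may press on it with more than 20 N. Keep the button down for at least two seconds and finish still gripping the stylus and still holding the button down; leave the adapters, gear, pins, gauge block and plug where they are.

Things in the scene. Friction and masses are not known exactly. Their poses are not given: they have to be found in the camera images.
- stylus_grip (a point): Middle of the stylus's upright blue round handle, 14 mm in diameter, 90 mm long. Below the handle: a dark collar (20 mm in diameter, 4 mm thick) resting on the stand's top, then a 6 mm round shaft, 44 mm long, with a rounded white tip. z runs along the axis from tip to handle; the tip is 93 mm below this point. About 45 g, loose in its bore.
- stylus_tip (a point): Rounded end of the stylus (6 mm in diameter), 93 mm from stylus_grip along the axis. At the start it is 44 mm down the stand's 10.5 mm bore.
- stand: Fixed slotted oak stand, 213 mm long (its y axis), 70 mm wide (x), 50 mm high; origin on the bench. The stylus stands in a bore at y = +88 mm on the centre line; three loose socket adapters stand in slots at y = +14, -32 and -78 mm and rise 31 mm above the stand's top.
- knee: Knee joint clamped on its back in a fixed bench cradle, cap plate up. Origin on the bench under the cap plate's centre; +x points along the shank (tube end 180 mm away), a pyramid ends 76 mm the other way; 110 mm wide. The level gold cap plate, 82 x 60 mm, is the highest part, its face 91 mm above the bench. A flat grey round charging pad on it is not a hole.
- access_hole (a point): Centre of the mouth of the access hole, level with the gold plate's face: a straight vertical round hole, 16 mm in diameter, at x = +16, y = +10 mm from the knee's origin.
- button_top (a point): Centre of the top face of the round orange-red reset button (13 mm in diameter) inside the well, 16 mm below the plate's face when not pressed; moves with the button.
- reset_button (a joint): How far the reset button is pressed down, in m: 0 when free, 0.008 at its stop. Sprung: it starts to move at about 1.4 N, takes 3.6 N at 5 mm and 5 N at 8 mm; beyond that the stop is hard.
- adapter0: Aluminium socket adapter in the stand's slot nearest the stylus: 40 mm flange with a 17 mm steel pyramid on top, loose. Origin on the stand's top. Leave alone.
- adapter1: Same, in the middle slot. Leave alone.
- adapter2: Same, in the end slot. Leave alone.
- gear: White nylon gear, 53 mm in diameter, 18 mm high at the hub, lying loose on the bench; origin under its centre. Leave alone.
- gauge: Clear acrylic gauge block, 50 x 30 x 20 mm, loose on the bench; origin under its centre. Leave alone.
- pin0: Steel dowel pin, 12 mm in diameter, 36 mm high, standing upright and loose; origin under its centre. Leave alone.
- pin1: A second dowel pin of the same size, standing upright and loose. Leave alone.
- plug: The hole's removed gold screw plug, 22 mm in diameter, 11 mm high, lying head down on the bench; origin under its centre. Leave alone.
Mind the look-alikes: they are no part of the job. There is more than one size of the part that bears stylus_grip; the job needs the smaller. Leave any purple look-alike of the stand alone.

How it is judged:
On the way, in this order (a step that is already met when the one before it is completed fails the run):
1. the gripped stylus is drawn clear of the stand (z of stylus_tip in the frame of stand above 0.054 m and contact force between stylus and the fingers above 0.5 N), for 0.1 s.
2. the button is held down with the stylus for two seconds (value of joint reset_button above 0.005 m and contact force between stylus and knee above 1 N and contact force between stylus and the fingers above 0.5 N and horizontal distance between stylus_tip and access_hole below 0.009 m), for 2 s.
At the end, for the whole second after the job is handed in: The stylus, still gripped, has its tip inside the access hole and holds the reset button at least 5 mm down (of 8 mm), after holding it for 2 s; no adapter, gear, pin, gauge block or plug has been moved by more than 30 mm (all of step 2 and z of stylus_tip in the frame of access_hole below -0.018 m); the arm keeps its last pose, push and grip.
It fails at once if something pressed on the knee joint or its cradle with more than 20 N (contact force between knee and anything else above 20 N).
It fails at once if an adapter, the gear, a pin, the gauge block or the plug was moved by more than 30 mm (distance of any of adapter0, adapter1, adapter2, gear, gauge, pin0, pin1, plug from where it was at the start of the episode above 0.03 m).
It also fails if it takes over 48 s, if anything falls off the work surface, if the arm or the gripper's body presses on something with over 40 N, if the wrist force passes 120 N, or if a joint passes its speed limit or range.

ROBOT

A 7-joint arm with a two-finger parallel gripper is mounted at the origin on the work surface. World frame = base frame: x ahead of the robot, y to its left, z up, the work surface at z = 0. Lengths are in m, angles in rad, forces in N, time in s.
With the tool pointing down it reaches from about 0.4 to 0.85 m from the base axis. Payload 4.5 kg.
Tool frame: the origin (TCP) lies between the finger pads; the fingertips stand r.finger_overhang ahead of it and the grasp point (between the pads) lies 8 mm behind it (r.finger_overhang is the distance from the TCP to the fingertips, in m); z points along the fingers, x is the direction in which the jaws open and shut, and the axes are right-handed (so a half turn about z gives the same grasp; the last joint's range is limited). The gripper opens to 88 mm and grips with 3 to 60 N. Pads are 18 mm wide; open, the fingers measure 123 mm over their backs; the gripper's body (75 mm by 187 mm) begins 45 mm behind the grasp point.
Start: joints at [1.285, 0.689, -0.195, 1.565, 0.157, 0.902, -0.215], TCP at [0.197, -0.593, 0.25] pointing down, gripper open.
Joint ranges: [-3.01, 3.01], [-0.46, 2.08], [-1.47, 1.51], [0.13, 2.56], [-1, 4.14], [0.04, 2.09], [-2.66, 2.66]. Speed limits (rad/s): [2.57, 2.57, 3.14, 3.14, 3.14, 3.14, 3.14].

INTERFACE

Orientations are given as a unit quaternion [x, y, z, w].
In Python, from plant import r gives the robot as it stands.
- The arm moves only by the tool move_arm, never from a script. Its argument "targets" is a list that holds one entry, the list of rows, each a list of 7 numbers: the turn, a rotation vector about the world's x, y, z in rad, then the shift along the world's x, y, z in m, then the opening, from 0 (shut) to 1 (fully open). A call has 1 to 5 rows; each row shifts and turns the pose as measured when the row begins; what a row does not reach is not made up. A row lasts 1/10 s, in which the tool goes at most 50 mm and 8.59 degrees, less where a joint would pass 70% of its speed; a pose out of reach is approached as far as the arm can. A call with a gripper value outside its range is refused whole. The fingers move at their own pace and stop on an object; "force" is the grip in N (left out, the last holds). Time passes only in rows, so rows that do not move let the fingers close. It gives the time, the measured TCP pose, the force and the opening at its end, in the units of the state.
- r.get_state(): the state, without advancing time (a new reading comes with each control period).
- r.snapshot(name): name is "side" or "top" or "wrist"; returns a dict with "frame" (420x560x3 uint8, red, green, blue), "K" (3x3 intrinsics, pixels), "T" (4x4, takes a point from camera to world coordinates). Camera axes: x right, y up, looking along -z (the intrinsics and any distortion apply to the point x, -y, -z); pixel columns grow to the right and rows downward; lengths in m; the calibration is good to about 2 mm. A picture is of the moment at which its call begins. There is no depth.
- r.finish_job(): hands the job in, once; it reports no verdict.
Trained networks look in a picture, given as the dict that the camera call returned (one of the last four; its "shot" number tells which), for a name from the list of things; names that differ only in an ending like _2 or _b are one class to them, and where a whole thing is asked for, a point or a joint stands for the part that bears it (a point fixed in the world has none). Each returns a list of dicts, best first, with "score" (0 to 1); they miss things now and then, are a little off and sometimes report something else, mostly with a low value. They report only what shows in the picture. A call takes as long as a camera call. They do not tell look-alikes from the thing itself.
- r.find_in(picture, query): "centre" ([row, column] in pixels, amid what is visible of it).
The state is a dict: "clock": time; "q": joint angles; "qd": joint speeds; "joint_torque": joint torques, N m; "tool_pos": TCP position; "eef_rot": TCP orientation; "contact_force": force on the tool from outside, world axes, zero at the start; "moment": the same for the moment, N m; "opening": opening from 0.0 (shut) to 1.0 (fully open).
Only numpy, scipy, OpenCV 4.12 (cv2) and the standard library are available. Lean on these libraries where they do the work, as an engineer would, in place of code of your own. Each camera call takes 0.05 s, during which the arm holds its last target. There are 200 camera calls.

## Working session

There is one attempt and no reset: what is moved stays moved. The work goes in short steps, Python scripts to look and compute and a tool call to move; the robot and the scene stay as the last step left them, time stands still between calls to the robot, and variables do not carry over. Pictures are saved under pics/ and viewed, about 8 in all and at most 12, crops included, and the job is handed in when it is done.

Besides the shell and the picture viewer there is one more tool, called after "Emit:" as a command line: name --argument value ..., lists and objects as JSON in quotes. move_arm: Moves the arm, as the interface text tells. Its arguments: {"type":"object","properties":{"targets":{"type":"array","items":{"type":"array","items":{"type":"array","items":{"type":"number"}}}},"force":{"type":"number"}},"required":["targets"]}

```bash
ls; mkdir -p pics
cat > h.py <<'E'
import numpy as np, cv2
from plant import r
def save(s,n,crop=None,sc=1):
    f=s["frame"][:,:,::-1]
    if crop: f=f[crop[0]:crop[1],crop[2]:crop[3]]
    cv2.imwrite("pics/"+n,cv2.resize(f,None,fx=sc,fy=sc,interpolation=cv2.INTER_CUBIC))
def ray(s,rc):
    K=s["K"];T=s["T"];d=np.linalg.solve(K,[rc[1],rc[0],1.]);d=T[:3,:3]@(d*[1,-1,-1])
    return T[:3,3],d/np.linalg.norm(d)
def atz(s,rc,z):
    o,d=ray(s,rc);return o+d*(z-o[2])/d[2]
def proj(s,p):
    T=s["T"];c=T[:3,:3].T@(np.array(p)-T[:3,3])*[1,-1,-1];u=s["K"]@c;return (u[:2]/u[2])[::-1]
E
python3 - <<'E'
from h import *
print(r.finger_overhang,r.get_state())
a=r.snapshot("top");b=r.snapshot("side")
save(a,"top.png",sc=1.4);save(b,"side.png",sc=1.4)
for s in(a,b):
  print(s.keys(),s["K"].tolist(),s["T"].round(3).tolist())
  for n in["stylus_grip","stand","knee","access_hole","button_top","adapter0"]:
    print(n,[(round(x["score"],2),np.round(x["centre"]).tolist()) for x in r.find_in(s,n)])
E
```

```text
pics
0.011 {'clock': 0.0, 'q': array([ 1.28478471,  0.68999598, -0.19453758,  1.56634159,  0.15728618,
        0.90251931, -0.21512135]), 'qd': array([ 0.00097465, -0.0007385 ,  0.00035974,  0.00043096, -0.00097583,
       -0.00026401,  0.0017916 ]), 'joint_torque': array([ 4.11385063e-04, -5.27562833e+01, -1.26629680e+00, -1.53429419e+01,
       -5.25323243e-02,  6.61979182e-03,  1.84155379e-04]), 'tool_pos': array([ 0.19626495, -0.59272956,  0.24890379]), 'eef_rot': array([ 8.10695783e-01, -5.85466882e-01, -7.90372208e-04, -5.01698621e-04]), 'contact_force': array([-0.84429144, -0.13444919,  0.47796177]), 'moment': array([0.02775967, 0.02709511, 0.00034653]), 'opening': 0.998595770000335}
dict_keys(['frame', 'K', 'T', 'shot']) [[417.02127693813895, 0.0, 279.4693364985371], [0.0, 417.02127693813895, 211.36276808427579], [0.0, 0.0, 1.0]] [[0.012, 0.996, -0.094, 0.368], [-1.0, 0.012, 0.001, 0.007], [0.002, 0.094, 0.996, 1.214], [0.0, 0.0, 0.0, 1.0]]
stylus_grip [(0.57, [158.0, 189.0]), (0.48, [121.0, 206.0]), (0.42, [168.0, 362.0]), (0.27, [234.0, 277.0])]
stand [(0.93, [293.0, 154.0]), (0.74, [180.0, 204.0])]
knee [(0.7, [168.0, 361.0])]
access_hole [(0.55, [170.0, 364.0])]
button_top []
adapter0 [(0.65, [184.0, 199.0]), (0.48, [213.0, 212.0])]
dict_keys(['frame', 'K', 'T', 'shot']) [[468.8895494897764, 0.0, 279.6082115363362], [0.0, 468.8895494897764, 209.65974669151447], [0.0, 0.0, 1.0]] [[-0.98, 0.087, -0.181, 0.287], [-0.2, -0.504, 0.84, 0.892], [-0.018, 0.859, 0.511, 0.62], [0.0, 0.0, 0.0, 1.0]]
stylus_grip [(0.92, [237.0, 132.0]), (0.63, [265.0, 174.0])]
stand [(0.67, [365.0, 380.0]), (0.57, [295.0, 209.0])]
knee [(0.65, [175.0, 254.0]), (0.2, [260.0, 174.0])]
access_hole [(0.81, [178.0, 253.0])]
button_top []
adapter0 [(0.91, [280.0, 216.0]), (0.87, [270.0, 239.0]), (0.77, [271.0, 263.0])]
```

View pics/top.png

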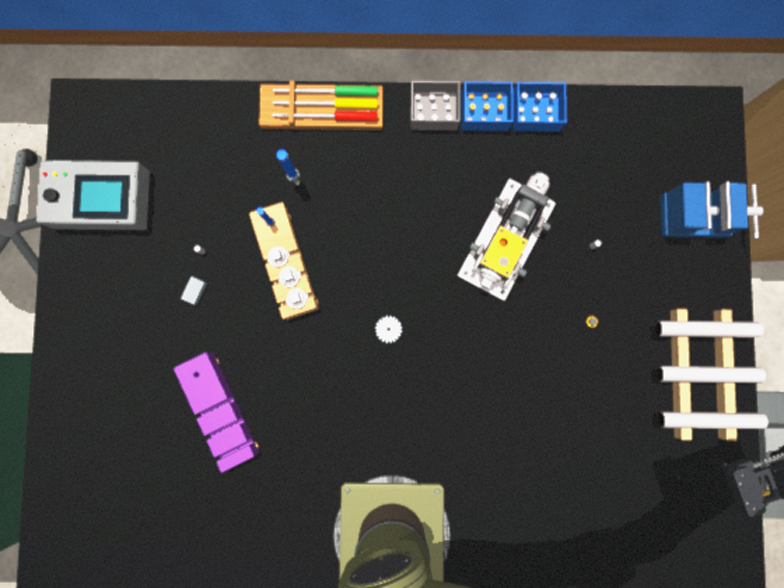

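View pics/side.png

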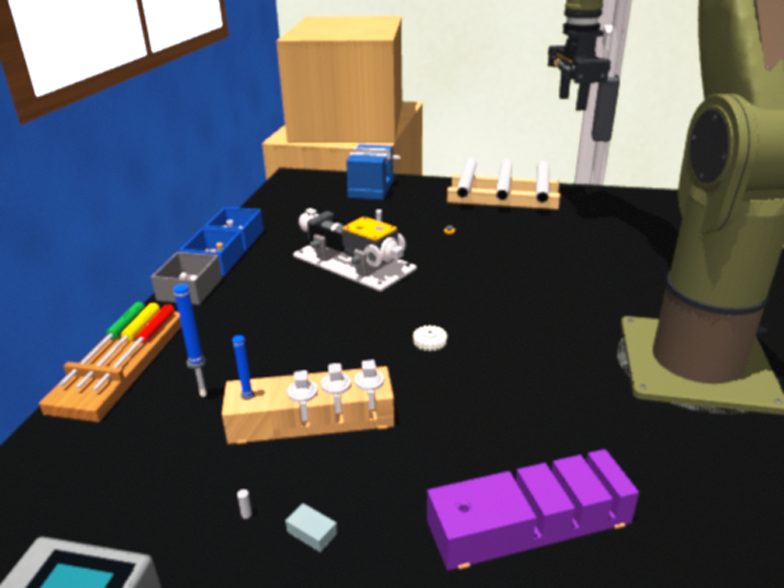

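Candidates for the stylus, in top.png pixels: the blue handle in the oak stand at about (265,215), and the taller free-standing one at (287,165). The screwdrivers at (355,103) and the purple stand at (215,410) are not in question. By the description I choose the smaller one in the oak stand. The button is the red spot at (503,242).

Run:
```python
from h import *
a=r.snapshot("top");b=r.snapshot("side")
# crop check
A=cv2.resize(a["frame"][90:240,160:260],None,fx=4,fy=4,interpolation=2);B=cv2.resize(b["frame"][190:320,110:290],None,fx=4.0,fy=4.0,interpolation=2)[:, :390]
C=cv2.resize(a["frame"][120:220,320:405],None,fx=4,fy=4,interpolation=2)
im=np.zeros((600,790,3),np.uint8);im[:600,:400]=A;im[:520,400:]=B
cv2.imwrite("pics/c1.png",im[:,:,::-1])
print("styl top z.144",atz(a,(208/1.4,261/1.4),.144),atz(b,(340/1.4,238.5/1.4),.144))
print("stand far corners z.05",atz(a,(211/1.4,251/1.4),.05),atz(a,(203/1.4,284/1.4),.05),atz(a,(318/1.4,284/1.4),.05),atz(a,(307/1.4,317/1.4),.05))
print("collar base b",atz(b,(396/1.4,248/1.4),.05))
print("big foot b",atz(b,(395/1.4,203/1.4),0),"a top",[atz(a,(150/1.4,283/1.4),z) for z in(.15,.2,.25)],"b top",[atz(b,(290/1.4,181/1.4),z) for z in(.15,.2,.25)])
print("button a",atz(a,(242/1.4,503/1.4),.075),"hole nets",atz(a,(170,364),.091),atz(b,(178,253),.091))
print("knee tube end,plate",atz(a,(180/1.4,540/1.4),.06),atz(a,(254/1.4,506/1.4),.091))
```

```text
styl top z.144 [0.63041559 0.25095332 0.144     ] [0.62459528 0.25705786 0.144     ]
stand far corners z.05 [0.64702559 0.29250461 0.05      ] [0.66442402 0.22603358 0.05      ] [0.43052581 0.21916583 0.05      ] [0.45333361 0.15387476 0.05      ]
collar base b [0.62571044 0.25438432 0.05      ]
big foot b [0.72214953 0.20819603 0.        ] a top [array([0.74019111, 0.21202703, 0.15      ]), array([0.72269427, 0.20237246, 0.2       ]), array([0.70519744, 0.19271789, 0.25      ])] b top [array([0.75164671, 0.16156294, 0.15      ]), array([0.70219063, 0.23937596, 0.2       ]), array([0.65273455, 0.31718898, 0.25      ])]
button a [ 0.58488089 -0.21395436  0.075     ] hole nets [ 0.5899026  -0.22378643  0.091     ] [ 0.57043669 -0.11735546  0.091     ]
knee tube end,plate [ 0.71587786 -0.29252639  0.06      ] [ 0.55823659 -0.21656068  0.091     ]
```

View pics/c1.png

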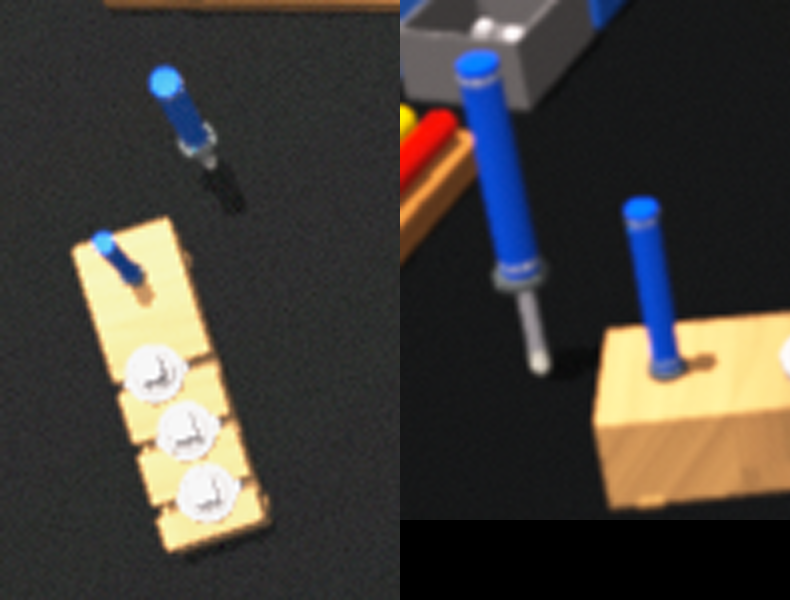

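Crop: the slim stylus stands in the oak stand, with its collar on the stand top at about (0.627, 0.254). The thick one is free-standing at about (0.722, 0.206) and roughly 0.2 m tall. I set out along a safe arc at height, turning the jaws.

Emit:
move_arm --targets '[[[0,0,0.14,0.035,0.03,0.01,1],[0,0,0.14,0.035,0.03,0.01,1],[0,0,0.14,0.035,0.03,0.01,1],[0,0,0.14,0.035,0.03,0.01,1],[0,0,0.14,0.035,0.03,0.01,1]]]'

```text
clock: 1.3
tool_pos: [0.3669, -0.444, 0.2998]
eef_rot: [0.963, -0.268, -0.001, 0.004]
contact_force: [0.6, -0.9, -0.5]
opening: 0.999
```

Emit:
move_arm --targets '[[[0,0,0.14,0.035,0.03,0,1],[0,0,0.14,0.035,0.03,0,1],[0,0,0.14,0.035,0.03,0,1],[0,0,0.14,0.035,0.03,0,1],[0,0,0.14,0.03,0.03,0,1]]]'

```text
clock: 1.8
tool_pos: [0.5443, -0.2881, 0.3031]
eef_rot: [0.996, 0.093, 0.003, 0.006]
contact_force: [-0.1, -0.3, 0.6]
opening: 1.0
```

Near the knee now, so I take a wrist look at the hole on the way.

Run:
```python
from h import *
print(r.get_state()["tool_pos"])
s=r.snapshot("wrist");save(s,"w1.png")
print(s["K"].tolist(),s["T"].round(3).tolist())
for n in["access_hole","button_top","knee"]:
    print(n,[(round(x["score"],2),np.round(x["centre"]).tolist(),atz(s,x["centre"],.091)) for x in r.find_in(s,n)])
```

```text
[ 0.54425631 -0.28812458  0.30311969]
[[369.933507239393, 0.0, 278.8834134638202], [0.0, 369.933507239393, 210.026780071273], [0.0, 0.0, 1.0]] [[0.983, -0.172, -0.064, 0.528], [0.184, 0.93, 0.318, -0.207], [0.005, -0.324, 0.946, 0.438], [0.0, 0.0, 0.0, 1.0]]
access_hole [(0.68, [121.0, 340.0], array([ 0.59114584, -0.22847222,  0.091     ]))]
button_top [(0.69, [105.0, 336.0], array([ 0.58409303, -0.21515036,  0.091     ])), (0.34, [120.0, 343.0], array([ 0.59330322, -0.22688688,  0.091     ]))]
knee [(0.94, [121.0, 342.0], array([ 0.59252501, -0.22794161,  0.091     ]))]
```

View pics/w1.png

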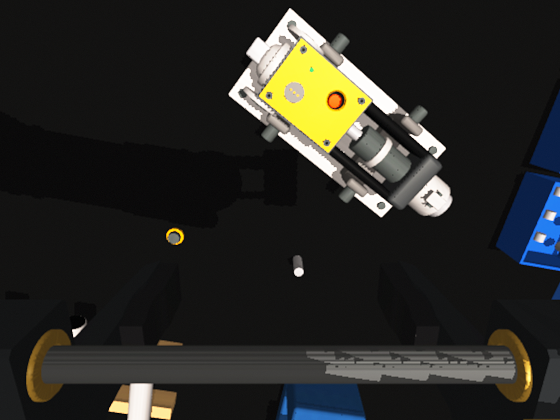

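The wrist view shows the gold plate (corners (303,38), (372,99), (328,153), (260,96)). The orange-red button in its round hole is at column 336, row 101, and the grey pad at (294,92) is not the hole. On to the stylus.

Emit:
move_arm --targets '[[[0,0,0.1,0.008,0.048,0,1],[0,0,0.1,0.008,0.048,0,1],[0,0,0.1,0.008,0.048,0,1],[0,0,0.1,0.008,0.048,0,1],[0,0,0.1,0.008,0.048,0,1]]]'

```text
clock: 2.5
tool_pos: [0.5766, -0.0654, 0.3009]
eef_rot: [0.946, 0.322, 0.0, 0.013]
contact_force: [1.2, 0.0, 0.5]
opening: 1.003
```

Emit:
move_arm --targets '[[[0,0,0.1,0.006,0.048,0,0.7],[0,0,0.1,0.006,0.048,0,0.7],[0,0,0.1,0.006,0.048,0,0.7],[0,0,0.1,0.006,0.048,0,0.7],[0,0,0.1,0.006,0.03,0,0.7]]]'

```text
clock: 3.0
tool_pos: [0.6067, 0.1531, 0.3008]
eef_rot: [0.837, 0.546, 0.002, 0.017]
contact_force: [-0.5, -0.3, 0.3]
opening: 0.703
```

Run:
```python
from h import *
print(r.get_state()["tool_pos"],r.get_state()["eef_rot"])
s=r.snapshot("wrist");save(s,"w2.png")
np.savez("w2.npz",K=s["K"],T=s["T"])
for p in[(.627,.254,.144),(.627,.254,.054)]:print(proj(s,p))
for n in["stylus_grip","stand"]:
    print(n,[(round(x["score"],2),np.round(x["centre"]).tolist(),atz(s,x["centre"],.099)) for x in r.find_in(s,n)])
```

```text
[0.60670583 0.15313903 0.30083792] [0.83730111 0.54646955 0.00178278 0.01716674]
[160.54989664 409.3629782 ]
[141.50649782 381.51910779]
stylus_grip [(0.96, [152.0, 391.0], array([0.62799278, 0.25086538, 0.099     ])), (0.58, [253.0, 377.0], array([0.71971677, 0.20652155, 0.099     ]))]
stand [(0.93, [102.0, 341.0], array([0.56844739, 0.22495779, 0.099     ])), (0.7, [154.0, 396.0], array([0.63094108, 0.25464287, 0.099     ])), (0.49, [246.0, 24.0], array([ 0.57197662, -0.11687079,  0.099     ])), (0.39, [14.0, 267.0], array([0.48050204, 0.19473258, 0.099     ]))]
```

View pics/w2.png

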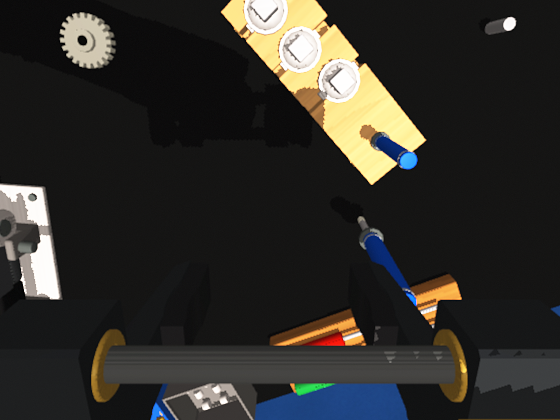

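Stylus top at (408,160) and collar at (379,141), within about 1 px of the projections of my estimate, so (0.627, 0.254) is good. I move above it, level the tool and descend.

Emit:
move_arm --targets '[[[0.014,0.011,0,0.01,0.047,0,0.7],[0.013,0.011,0,0.01,0.047,0,0.7],[0,0,0,0,0.006,-0.03,0.7],[0,0,0,0,0,-0.04,0.7],[0,0,0,0,0,0,0.7]]]'

```text
clock: 3.65
tool_pos: [0.633, 0.2329, 0.2278]
eef_rot: [0.848, 0.53, -0.004, 0.008]
contact_force: [-0.4, -1.5, -0.6]
opening: 0.699
```

```bash
cat > st.py <<'E'
from h import *
from scipy.spatial.transform import Rotation as R
t=r.get_state();M=R.from_quat(t["eef_rot"]).as_matrix()
print(t["clock"],t["tool_pos"].round(4),"F",t["contact_force"].round(2),"open",round(t["opening"],4),"fix",np.cross(M[:,2],[0,0,-1]).round(4),"jaw",np.degrees(np.arctan2(M[1,0],M[0,0])).round(1))
E
python3 st.py
```

```text
3.65 [0.633  0.2329 0.2278] F [-0.44 -1.49 -0.57] open 0.6995 fix [0.0175 0.0011 0.    ] jaw 64.0
```

Emit:
move_arm --targets '[[[0.018,0.001,0,-0.006,0.021,0,0.7],[0,0,0,0,0,0,0.7]]]'

```text
clock: 3.85
tool_pos: [0.6285, 0.2509, 0.2297]
eef_rot: [0.85, 0.527, 0.001, 0.0]
contact_force: [-0.1, 0.6, 0.5]
opening: 0.698
```

```bash
python3 st.py
```

```text
3.85 [0.6285 0.2509 0.2297] F [-0.08  0.63  0.51] open 0.6982 fix [-0.0001  0.0015  0.    ] jaw 63.6
```

Emit:
move_arm --targets '[[[0,0,0,-0.002,0.003,-0.035,0.7],[0,0,0,0,0,-0.04,0.7],[0,0,0,0,0,-0.04,0.7],[0,0,0,0,0,-0.012,0.7],[0,0,0,0,0,0,0.7]]]'

```text
clock: 4.35
tool_pos: [0.6336, 0.2542, 0.1119]
eef_rot: [0.852, 0.523, 0.011, 0.002]
contact_force: [0.1, -0.0, 0.9]
opening: 0.701
```

```bash
python3 st.py
python3 - <<'E'
from h import *
s=r.snapshot("wrist");save(s,"w3.png")
E
```

```text
4.35 [0.6336 0.2542 0.1119] F [ 0.12 -0.03  0.88] open 0.7013 fix [-0.0073  0.0207  0.    ] jaw 63.1
```

View pics/w3.png

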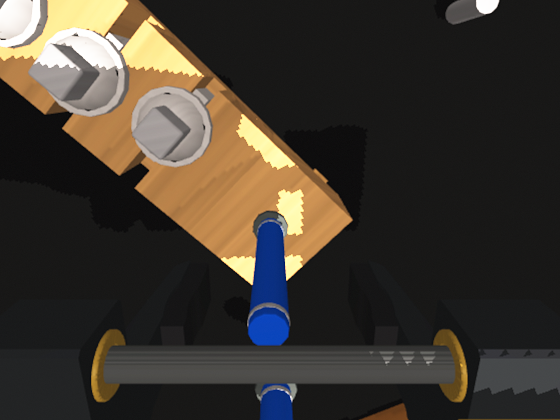

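The stylus (top at (269,325), collar at (270,222)) lies between the fingers. I correct tilt and x, then close.

Emit:
move_arm --targets '[[[-0.007,0.021,0,-0.0065,0,-0.007,0.7],[0,0,0,0,0,0,0.7],[0,0,0,0,0,0,0.7]]]'

```text
clock: 4.7
tool_pos: [0.63, 0.2562, 0.1114]
eef_rot: [0.853, 0.522, 0.004, -0.0]
contact_force: [0.6, 0.4, -0.1]
opening: 0.701
```

```bash
python3 st.py
```

```text
4.7 [0.63   0.2562 0.1114] F [ 0.57  0.37 -0.08] open 0.7009 fix [-0.0048  0.0067  0.    ] jaw 63.0
```

Emit:
move_arm --targets '[[[-0.005,0.007,0,-0.003,-0.002,-0.007,0.7],[0,0,0,0,0,0,0.7],[0,0,0,0,0,0,0.7]]]'

```text
clock: 5.0
tool_pos: [0.6275, 0.2546, 0.1057]
eef_rot: [0.853, 0.522, 0.001, 0.0]
contact_force: [0.6, 0.2, 0.4]
opening: 0.698
```

```bash
python3 st.py
```

```text
5.0 [0.6275 0.2546 0.1057] F [0.58 0.2  0.37] open 0.6981 fix [-0.0008  0.0016  0.    ] jaw 63.0
```

Emit:
move_arm --targets '[[[0,0,0,0,0,0,0.05],[0,0,0,0,0,0,0.05],[0,0,0,0,0,0,0.05],[0,0,0,0,0,0,0.05],[0,0,0,0,0,0,0.05]]]' --force 30

```text
clock: 5.5
tool_pos: [0.6275, 0.2546, 0.1057]
eef_rot: [0.853, 0.522, 0.001, 0.0]
contact_force: [-0.4, -0.5, 0.2]
opening: 0.272
```

Emit:
move_arm --targets '[[[0,0,0,0,0,0,0.05],[0,0,0,0,0,0,0.05],[0,0,0,0,0,0,0.05]]]'

```text
clock: 5.8
tool_pos: [0.6275, 0.2546, 0.1057]
eef_rot: [0.853, 0.522, 0.001, 0.0]
contact_force: [0.7, -0.9, 0.4]
opening: 0.146
```

```bash
python3 st.py
```

```text
5.8 [0.6275 0.2546 0.1057] F [ 0.68 -0.89  0.4 ] open 0.1465 fix [-0.0006  0.0015  0.    ] jaw 63.0
```

Emit:
move_arm --targets '[[[0,0,0,0,0,0,0.05],[0,0,0,0,0,0.003,0.05],[0,0,0,0,0,0.015,0.05],[0,0,0,0,0,0.015,0.05],[0,0,0,0,0,0.015,0.05]]]'

```text
clock: 6.3
tool_pos: [0.6263, 0.2538, 0.1553]
eef_rot: [0.853, 0.523, -0.001, 0.0]
contact_force: [0.1, 0.0, -1.2]
opening: 0.15
```

```bash
python3 st.py
```

```text
6.3 [0.6263 0.2538 0.1553] F [ 0.14  0.   -1.2 ] open 0.1495 fix [ 0.0012 -0.0019  0.    ] jaw 63.0
```

Emit:
move_arm --targets '[[[0,0,0,0,0,0.025,0.05],[0,0,0,0,0,0.03,0.05],[0,0,0,0,-0.01,0.03,0.05],[0,0,0,-0.003,-0.03,0.01,0.05],[0,0,0,-0.004,-0.04,0,0.05]]]'

```text
clock: 6.8
tool_pos: [0.6187, 0.1824, 0.2653]
eef_rot: [0.85, 0.527, 0.007, -0.003]
contact_force: [1.3, -0.5, -1.1]
opening: 0.151
```

Emit:
move_arm --targets '[[[0,0,0,-0.004,-0.04,0,0.05],[0,0,0,-0.004,-0.04,0,0.05],[0,0,0,-0.004,-0.04,0,0.05],[0,0,0,-0.004,-0.04,0,0.05],[0,0,0,-0.004,-0.04,0,0.05]]]'

```text
clock: 7.3
tool_pos: [0.5985, -0.0224, 0.2757]
eef_rot: [0.848, 0.529, 0.012, -0.0]
contact_force: [0.9, 0.5, -0.4]
opening: 0.144
```

```bash
python3 st.py;python3 - <<'E'
from h import *
s=r.snapshot("wrist");save(s,"w4.png")
np.savez("w4.npz",K=s["K"],T=s["T"])
for n in["stylus_tip","access_hole","button_top"]:
    print(n,[(round(x["score"],2),np.round(x["centre"]).tolist(),atz(s,x["centre"],.091)) for x in r.find_in(s,n)])
p=r.get_state()["tool_pos"]
print("expected tip px",proj(s,p-[0,0,.0997]),"expected hole",proj(s,[.585,-.215,.091]))
E
```

```text
7.3 [ 0.5985 -0.0224  0.2757] F [ 0.86  0.5  -0.45] open 0.1437 fix [-0.0129  0.0207  0.    ] jaw 63.9
stylus_tip [(0.84, [182.0, 538.0], array([0.7045823 , 0.19054398, 0.091     ]))]
access_hole []
button_top [(0.57, [51.0, 511.0], array([0.58569084, 0.19593845, 0.091     ]))]
expected tip px [213.1181941  277.18481337] expected hole [257.24595692  85.7671759 ]
```

View pics/w4.png

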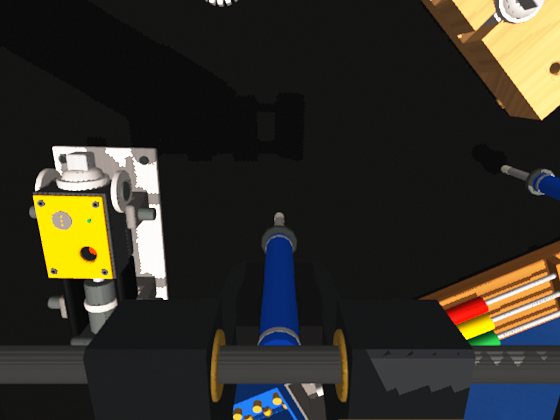

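Tip visible at (279,214), 2 px from prediction, so the stylus sits straight in the grip. The hole is at (88,254). I go above the hole.

Emit:
move_arm --targets '[[[-0.006,0.01,0,-0.003,-0.04,0,0.05],[-0.006,0.01,0,-0.003,-0.04,-0.003,0.05],[0,0,0,-0.003,-0.04,-0.006,0.05],[0,0,0,-0.003,-0.04,-0.008,0.05],[0,0,0,0,-0.01,0,0.05]]]'

```text
clock: 8.0
tool_pos: [0.5895, -0.1809, 0.2643]
eef_rot: [0.843, 0.538, 0.007, -0.002]
contact_force: [-0.5, 0.4, -0.2]
opening: 0.147
```

```bash
python3 st.py
cat > hole.py <<'E'
from h import *
from scipy.spatial.transform import Rotation as R
s=r.snapshot("wrist");f=s["frame"].astype(int)
t=r.get_state();tip=t["tool_pos"]+R.from_quat(t["eef_rot"]).apply([0,0,.0997])
q=np.load("w4.npz");print("w4 hole",atz(q,(254,88.5),.091))
Y=((f[...,0]>150)&(f[...,1]>130)&(f[...,2]<90)).astype(np.uint8)
n,l,st,c=cv2.connectedComponentsWithStats(Y);k=1+np.argmax(st[1:,4]);m=(l==k).astype(np.uint8)
cs,_=cv2.findContours(m,cv2.RETR_CCOMP,cv2.CHAIN_APPROX_NONE)
for x in cs:
  if 60<cv2.contourArea(x)<6000:
    (a,b),w,g=cv2.fitEllipse(x) if len(x)>5 else((0,0),0,0);print("contour",round(cv2.contourArea(x)),"rc",round(b,1),round(a,1),np.round(w,1),atz(s,(b,a),.091).round(4))
print("tip est",tip.round(4),"px",proj(s,tip).round(1), "hole est px", proj(s,[.585,-.215,.091]).round(1))
E
python3 hole.py
python3 - <<'E'
from h import *
save(r.snapshot("wrist"),"w5.png")
E
```

```text
8.0 [ 0.5895 -0.1809  0.2643] F [-0.5   0.4  -0.22] open 0.1465 fix [-0.0097  0.0094  0.    ] jaw 65.1
w4 hole [ 0.58336307 -0.21073436  0.091     ]
contour 72 rc 215.4 257.1 [ 9.1 10.4] [ 0.606  -0.2078  0.091 ]
contour 68 rc 212.7 202.2 [8.9 9.9] [ 0.5832 -0.2504  0.091 ]
contour 126 rc 194.4 241.7 [15.6 17.2] [ 0.583  -0.2114  0.091 ]
contour 418 rc 154.5 220.5 [22.6 23.6] [ 0.5445 -0.2118  0.091 ]
tip est [ 0.5914 -0.1788  0.1654] px [216.1 281.6] hole est px [198.1 239.1]
```

View pics/w5.png

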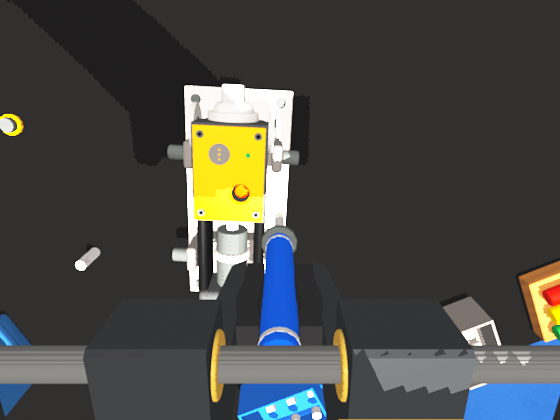

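The hole is at (241,193), giving about (0.583, -0.2115). I move above it and lower the tip to about 115 mm.

Emit:
move_arm --targets '[[[-0.01,0.009,0,-0.006,-0.03,0,0.05],[0,0,0,0,0,-0.02,0.05],[0,0,0,0,0,-0.018,0.05],[0,0,0,0,0,0,0.05],[0,0,0,0,0,0,0.05]]]'

```text
clock: 8.6
tool_pos: [0.5905, -0.1896, 0.2329]
eef_rot: [0.836, 0.548, 0.009, -0.001]
contact_force: [0.1, -0.1, 0.3]
opening: 0.148
```

```bash
python3 st.py
```

```text
8.6 [ 0.5905 -0.1896  0.2329] F [ 0.05 -0.05  0.35] open 0.1481 fix [-0.0121  0.0137  0.    ] jaw 66.5
```

Emit:
move_arm --targets '[[[-0.012,0.013,-0.02,-0.004,-0.011,0,0.05],[0,0,0,-0.004,-0.011,0,0.05],[0,0,0,0,0,0,0.05]]]'

```text
clock: 8.9
tool_pos: [0.5839, -0.21, 0.2359]
eef_rot: [0.841, 0.541, 0.001, 0.001]
contact_force: [-0.2, -0.6, -0.8]
opening: 0.149
```

```bash
python3 st.py
```

```text
8.9 [ 0.5839 -0.21    0.2359] F [-0.16 -0.65 -0.83] open 0.1493 fix [0.0009 0.0037 0.    ] jaw 65.5
```

Now lower to a tip height of about 105 mm.

Emit:
move_arm --targets '[[[0,0.004,0,-0.001,-0.001,-0.012,0.05],[0,0,0,0,0,-0.012,0.05],[0,0,0,0,0,-0.007,0.05],[0,0,0,0,0,0,0.05]]]'

```text
clock: 9.3
tool_pos: [0.5823, -0.2119, 0.2024]
eef_rot: [0.841, 0.54, -0.0, 0.0]
contact_force: [-0.2, -0.9, -0.4]
opening: 0.15
```

```bash
python3 st.py; python3 hole.py
python3 - <<'E'
from h import *
save(r.snapshot("wrist"),"w6.png",(130,290,180,380),4)
b=r.snapshot("side");print(proj(b,[.583,-.2115,.091]))
save(b,"s6.png",(110,220,210,330),5)
E
```

```text
9.3 [ 0.5823 -0.2119  0.2024] F [-0.2  -0.89 -0.36] open 0.1501 fix [ 0.0008 -0.0005  0.    ] jaw 65.4
w4 hole [ 0.58336307 -0.21073436  0.091     ]
contour 90 rc 232.6 231.4 [10.7 11. ] [ 0.5836 -0.2505  0.091 ]
contour 606 rc 161.4 256.5 [27.6 28.1] [ 0.5446 -0.2117  0.091 ]
contour 82 rc 136.0 233.0 [10.3 10.3] [ 0.5229 -0.2185  0.091 ]
tip est [ 0.5825 -0.2119  0.1031] px [215.7 279.7] hole est px [214.8 277.1]
[161.87805015 257.16998732]
```

View pics/w6.png

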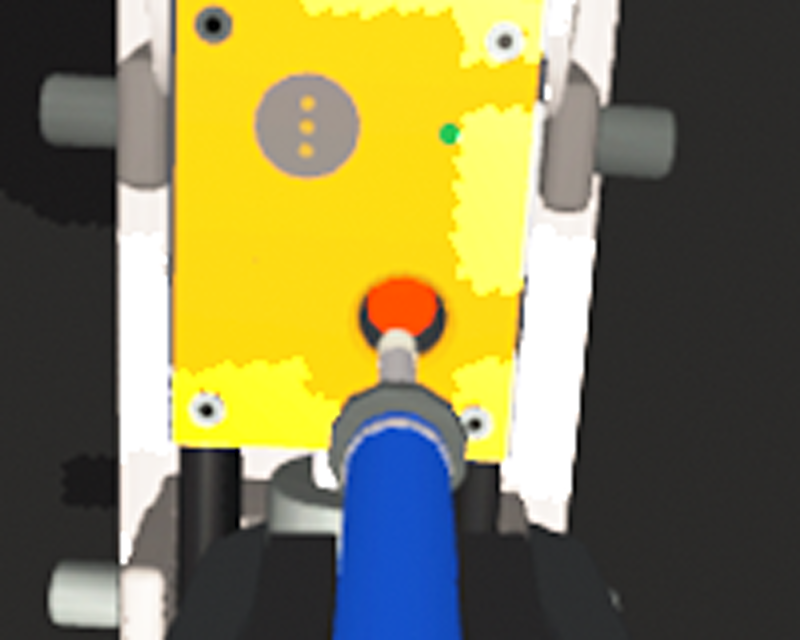

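View pics/s6.png

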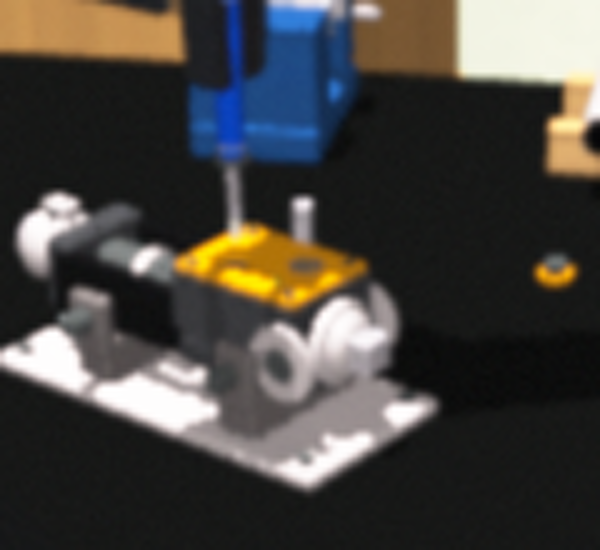

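The hole centre is about 1 mm from the tip's axis; the clearance is 5 mm. Both the wrist and side views show the tip directly over the hole. Going in.

Emit:
move_arm --targets '[[[0,0,0,0,0.001,-0.008,0.05],[0,0,0,0,0,-0.008,0.05],[0,0,0,0,0,-0.004,0.05],[0,0,0,0,0,0,0.05]]]'

```text
clock: 9.85
tool_pos: [0.5839, -0.2102, 0.183]
eef_rot: [0.841, 0.541, 0.001, 0.001]
contact_force: [-0.5, -0.1, -0.3]
opening: 0.147
```

```bash
python3 st.py
```

```text
9.85 [ 0.5839 -0.2102  0.183 ] F [-0.49 -0.13 -0.29] open 0.1467 fix [0.0011 0.0038 0.    ] jaw 65.4
```

Emit:
move_arm --targets '[[[0,0.003,0,-0.0015,0,-0.004,0.05],[0,0,0,0,0,-0.004,0.05],[0,0,0,0,0,0,0.05]]]'

```text
clock: 10.15
tool_pos: [0.5826, -0.2101, 0.1745]
eef_rot: [0.841, 0.541, 0.0, 0.001]
contact_force: [0.7, 1.1, -0.6]
opening: 0.154
```

```bash
python3 st.py
```

```text
10.15 [ 0.5826 -0.2101  0.1745] F [ 0.73  1.05 -0.6 ] open 0.1542 fix [0.001  0.0012 0.    ] jaw 65.4
```

Emit:
move_arm --targets '[[[0,0,0,0,0,-0.003,0.05],[0,0,0,0,0,-0.002,0.05],[0,0,0,0,0,0,0.05],[0,0,0,0,0,0,0.05]]]'

```text
clock: 10.55
tool_pos: [0.5829, -0.2101, 0.1702]
eef_rot: [0.841, 0.541, 0.0, 0.001]
contact_force: [-0.7, -0.5, 1.7]
opening: 0.148
```

```bash
python3 st.py
```

```text
10.55 [ 0.5829 -0.2101  0.1702] F [-0.74 -0.52  1.66] open 0.1484 fix [0.0017 0.0021 0.    ] jaw 65.4
```

Emit:
move_arm --targets '[[[0,0,0,0,0,-0.002,0.05],[0,0,0,0,0,0,0.05],[0,0,0,0,0,0,0.05]]]'

```text
clock: 10.85
tool_pos: [0.5829, -0.2101, 0.1687]
eef_rot: [0.841, 0.54, 0.0, 0.001]
contact_force: [-0.7, 0.1, 3.5]
opening: 0.15
```

```bash
cat > av.py <<'E'
from h import *
F=[];Z=[]
for i in range(8):
  r.snapshot("side");t=r.get_state();F.append(t["contact_force"]);Z.append(t["tool_pos"])
print(t["clock"],np.mean(F,0).round(2),np.std(F,0).round(2),np.mean(Z,0).round(4))
E
python3 av.py; python3 st.py
```

```text
11.25 [-0.86  0.01  3.36] [0.51 0.3  0.31] [ 0.5829 -0.2101  0.1687]
11.25 [ 0.583  -0.2101  0.1686] F [-0.02  0.07  2.82] open 0.1475 fix [0.0019 0.0024 0.    ] jaw 65.4
```

Emit:
move_arm --targets '[[[0,0,0,0,0,-0.0015,0.05],[0,0,0,0,0,0,0.05],[0,0,0,0,0,0,0.05]]]'

```text
clock: 11.55
tool_pos: [0.583, -0.2101, 0.1672]
eef_rot: [0.841, 0.54, 0.001, 0.002]
contact_force: [-1.3, -0.5, 3.9]
opening: 0.151
```

```bash
python3 av.py
```

```text
11.95 [-1.11  0.11  4.06] [0.38 0.4  0.54] [ 0.583  -0.2101  0.1671]
```

Force follows the spring slope (0.44 N/mm), which puts the depth at about 6–7 mm, short of the stop. Holding.

Emit:
move_arm --targets '[[[0,0,0,0,0,0,0.05],[0,0,0,0,0,0,0.05],[0,0,0,0,0,0,0.05],[0,0,0,0,0,0,0.05],[0,0,0,0,0,0,0.05]]]'

```text
clock: 12.45
tool_pos: [0.583, -0.2101, 0.1672]
eef_rot: [0.841, 0.54, 0.001, 0.002]
contact_force: [-1.9, -0.1, 3.7]
opening: 0.152
```

Emit:
move_arm --targets '[[[0,0,0,0,0,0,0.05],[0,0,0,0,0,0,0.05],[0,0,0,0,0,0,0.05],[0,0,0,0,0,0,0.05],[0,0,0,0,0,0,0.05]]]'

```text
clock: 12.95
tool_pos: [0.583, -0.2101, 0.1671]
eef_rot: [0.841, 0.54, 0.001, 0.001]
contact_force: [-1.2, -0.2, 4.0]
opening: 0.15
```

```bash
python3 av.py
python3 - <<'E'
from h import *
save(r.snapshot("wrist"),"w7.png",(130,290,180,380),4)
E
```

```text
13.35 [-0.93  0.15  3.89] [0.46 0.36 0.31] [ 0.583  -0.2101  0.1672]
```

View pics/w7.png

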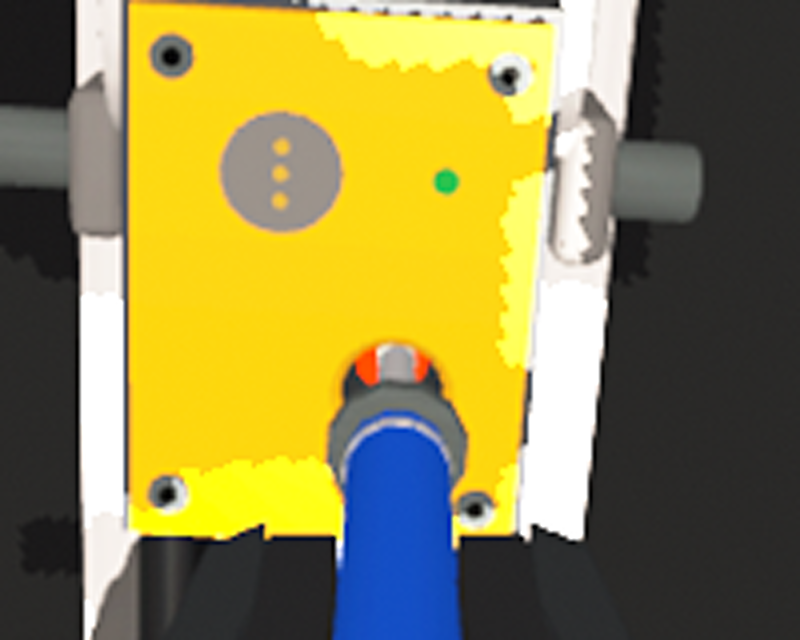

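The shaft is inside the hole with orange button showing on both sides (crop (370,365) and (422,365)). One more second of hold, then hand in.

Emit:
move_arm --targets '[[[0,0,0,0,0,-0.0003,0.05],[0,0,0,0,0,0,0.05],[0,0,0,0,0,0,0.05],[0,0,0,0,0,0,0.05],[0,0,0,0,0,0,0.05]]]'

```text
clock: 13.9
tool_pos: [0.583, -0.2101, 0.1669]
eef_rot: [0.841, 0.54, 0.001, 0.002]
contact_force: [-1.5, 0.2, 3.7]
opening: 0.15
```

Emit:
move_arm --targets '[[[0,0,0,0,0,0,0.05],[0,0,0,0,0,0,0.05],[0,0,0,0,0,0,0.05],[0,0,0,0,0,0,0.05],[0,0,0,0,0,0,0.05]]]'

```text
clock: 14.4
tool_pos: [0.583, -0.2101, 0.1669]
eef_rot: [0.841, 0.54, 0.001, 0.002]
contact_force: [-0.8, -0.1, 3.9]
opening: 0.146
```

Emit:
move_arm --targets '[[[0,0,0,0,0,0,0.05],[0,0,0,0,0,0,0.05],[0,0,0,0,0,0,0.05],[0,0,0,0,0,0,0.05],[0,0,0,0,0,0,0.05]]]'

```text
clock: 14.9
tool_pos: [0.583, -0.2101, 0.1669]
eef_rot: [0.841, 0.54, 0.0, 0.002]
contact_force: [-1.3, -0.5, 4.6]
opening: 0.148
```

```bash
python3 av.py; python3 -c "
from plant import r
print(r.finish_job())"
```

```text
15.3 [-0.91  0.25  4.24] [0.66 0.47 0.43] [ 0.583  -0.2101  0.1669]
the job is handed in; nothing more can be done
None
```

I drew the smaller, blue-handled stylus out of the oak stand and put its tip through the access hole. I pressed the reset button and held it for over 3 s, then handed the job in at 15.3 s with the stylus still gripped and pressing. The system gives no verdict.

- **Press depth:** the last average push was about 4.2 N (about 4.8 N allowing for the roughly −0.6 N the sensor read before contact). On the button's spring that is about 6–7.5 mm down; the geometry says about 7.8 mm. The two differ by around 1 mm, but both are above 5 mm.
- **Gentleness:** the largest upward force I saw while pressing was about 4.6 N, well under the 20 N limit.
- **Alignment:** the last close-up showed the shaft in the hole with orange button on both sides. A sideways force of about 0.9 N remained in the readings and I did not explain it.
- **Other parts:** I saw no contact with the adapters, gear, pins, gauge block or plug. I did not measure their positions again at the end.

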